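# Change the pack on the charging dock

## Task

Change the battery on the charging dock: first move the yellow meter that blocks the dock's mouth and lay it flat, face up, in the blue tray. Then press the dock's red catch so that the charged pack (green band) springs loose, slide it straight out and lay it on its shoe in the tray beside the meter, and slide the flat pack (orange band) into the dock, contacts first, fully home until the catch clicks up behind it. Do not drop anything, and leave the bottle, the solder reel and the flux tin standing where they are.

Things in the scene. Friction and masses are not known exactly. Their poses are not given: they have to be found in the camera images.
- dock: Black and grey charging dock fixed to the bench, left or right, 201 x 88 mm, end block 52 mm high. Origin: on the bench, centre line, under the rear (mouth-side) end of a pack that is home. x: the way in, from the mouth (robot side) to the end block; y: across; z: up. Packs slide along x on a bed at z = 22 mm between two walls, inner faces at y = +-24, outer +-44, tops at z = 32 mm.
- dock_mouth (a point): Middle of the dock's mouth, in its frame at x = -43, y = 0, z = 22 mm: the front ends of the two arms. Here the walls flare out to y = +-33 mm, narrowing to +-24 at x = -20. From x = -16 mm inwards lips (underside z = 28.5, free gap y = +-19 mm) hold the pack's shoe down: no lifting out or putting in from above until the pack's contact end is at x = -25 mm or less.
- dock_home (a point): Where the origin of a latched pack lies, in the dock frame x = 51.5, y = 0, z = 22 mm. A white sprung plunger at the end block (face at x = 107.5 mm) pushes a docked pack back towards the mouth: 7 N when home, 4 N at the end of its 12 mm travel. To latch, push the pack past home, to x = 53 to 55 (hard stop 55.5): 10 to 15 N, then let go and it backs up to the catch.
- catch (a joint): Red sprung catch, a plate in the mouth, dock x = -66 to 0, y = +-16 mm, going straight down. Value in m: 0 up, at most 0.008; above 0.0055 it frees the pack, which the plunger then shoves 10 to 14 mm towards the mouth, over the catch's tongue, holding it down. Takes up to 10 N when latched. A pack sliding in presses the ramped tongue (5 mm above the bed) by itself; it snaps up behind a pack at home.
- catch_pad (a point): Centre of the top of the catch's ribbed thumb pad (26 x 32 mm, level): press here straight down by 6 to 8 mm. In the dock frame x = -53, y = 0, z = 21 mm when up. Free space below and in front; the dock's arms stand at both sides, y beyond +-18 mm, 22 to 32 mm high, ending at x = -43 mm.
- charged_pack: Charged pack, black, green band, 104 (x) x 54 (y) x 46 mm, 0.34 to 0.53 kg, at first latched in the dock. Origin: centre of its underside. x: towards its brass contacts, the end that goes in first; z: up. Grey shoe below: flange 46 mm wide, 5 thick, then a neck 36 mm wide up to z = 12 mm. Grip it across y on the 54 mm wide body, z = 12 to 46 mm; docked, only those sides are free.
- flat_pack: Flat pack, the same as the charged one in size, mass, shoe and axes but with an orange band. It lies on its shoe on the bench, in the middle, its contacts pointing roughly away from the robot. Origin: centre of its underside.
- flat_pack_contacts (a point): Centre of the flat pack's contact end, in its own frame at x = 52, y = 0, z = 20 mm.
- meter: Yellow handheld optical power meter, a box 150 (x) x 60 (y) x 32 mm, 0.22 to 0.45 kg, lying face up on the bench, crosswise in front of the dock's mouth. Origin: centre of its underside; z: up, out of its face.
- tray: Blue open tray fixed to the bench on the side away from the dock, 260 (x) x 190 (y) x 28 mm, walls and floor 4 mm thick, empty at first; room for the meter crosswise in one half and a pack in the other. Origin: centre of its underside, on the bench; floor at z = 4 mm.
- bottle: White bottle with a red cap, 56 mm diameter, 150 mm tall, standing in the middle of the bench, nearer or farther than the flat pack. Leave it alone. Origin: centre of its base.
- reel: Solder reel with green rims, standing on end, 64 mm diameter, 55 mm high, at the far left or right of the work. Leave it alone. Origin: centre of its base.
- tin: Aluminium flux tin with a red rim, 68 mm diameter, 21 mm high, at the far left or right of the work. Leave it alone. Origin: centre of its base.

How it is judged (in metres and radians):
On the way, in this order (a step that is already met when the one before it is completed fails the run):
1. the meter lies flat and face up in the tray, let go (x of meter in the frame of tray between -0.115 and 0.115 m and y of meter in the frame of tray between -0.08 and 0.08 m and z of meter in the frame of tray between -0.001 and 0.01 m and angle between meter's own z axis and vertical below 0.1 rad and contact force between the fingers and meter below 0.3 N and linear speed of meter below 0.03 m/s), for 0.2 s.
2. the catch has been pressed and the charged pack has sprung loose over it, ungripped, still in the dock (value of joint catch above 0.0035 m and x of charged_pack in the frame of dock between 0.02 and 0.0485 m and contact force between the fingers and charged_pack below 0.5 N), for 0.1 s.
3. the charged pack lies on its shoe in the tray, let go (x of charged_pack in the frame of tray between -0.115 and 0.115 m and y of charged_pack in the frame of tray between -0.08 and 0.08 m and z of charged_pack in the frame of tray between -0.001 and 0.01 m and angle between charged_pack's own z axis and vertical below 0.1 rad and contact force between the fingers and charged_pack below 0.3 N and linear speed of charged_pack below 0.03 m/s), for 0.2 s.
4. the flat pack is in the dovetail, riding over the catch (value of joint catch above 0.003 m and x of flat_pack in the frame of dock between -0.05 and 0.05 m and y of flat_pack in the frame of dock between -0.004 and 0.004 m and z of flat_pack in the frame of dock between 0.019 and 0.026 m and angle between the x axis of flat_pack and the x axis of dock, either way round below 0.06 rad), for 0.1 s.
At the end, for the whole second after the job is handed in: Flat pack home in the dock, contacts first (origin at dock x 48.5 to 56 mm, 4 mm across and in height, 0.06 rad) with the catch up (under 2 mm); meter and charged pack flat on the tray floor (within 115 mm along and 80 mm across of its centre, tilt under 0.1 rad); all released and at rest (all of step 1 and all of step 3 and x of flat_pack in the frame of dock between 0.0485 and 0.056 m and y of flat_pack in the frame of dock between -0.004 and 0.004 m and z of flat_pack in the frame of dock between 0.019 and 0.026 m and angle between the x axis of flat_pack and the x axis of dock, either way round below 0.06 rad and x of flat_pack_contacts in the frame of dock above 0.095 m and value of joint catch below 0.002 m and contact force between the fingers and flat_pack below 0.3 N and linear speed of flat_pack below 0.03 m/s); the robot touches nothing.
It fails at once if the bottle, the solder reel or the flux tin is shifted by more than 20 mm or tipped over (distance of any of bottle, reel, tin from where it was at the start of the episode above 0.02 m or angle between any of bottle, reel, tin's own z axis and vertical above 0.3 rad).
It fails at once if the meter or a pack is dropped (falls free at more than 0.6 m/s, a fall of about 18 mm) ((contact force between anything else and meter below 0.05 N and linear speed of meter above 0.6 m/s) or (contact force between anything else and charged_pack below 0.05 N and linear speed of charged_pack above 0.6 m/s) or (contact force between anything else and flat_pack below 0.05 N and linear speed of flat_pack above 0.6 m/s)).
It also fails if it takes over 72 s, if anything falls off the work surface, if the arm or the gripper's body presses on something with over 40 N, if the wrist force passes 120 N, or if a joint passes its speed limit or range.

## Robot

A 6-joint arm with a two-finger parallel gripper is mounted at the origin on the work surface. World frame = base frame: x ahead of the robot, y to its left, z up, the work surface at z = 0. Lengths are in m, angles in degrees, forces in N, time in s.
With the tool pointing down it reaches from about 0.4 to 0.825 m from the base axis. Payload 7 kg.
Tool frame: the origin (TCP) lies on the front face of the gripper's body, between the roots of the fingers; the fingertips stand 66 mm ahead of it and the grasp point (between the pads) lies 47 mm ahead of it; z points along the fingers, y is the line along which they close (so a half turn about z gives the same grasp; the last joint's range is limited). The gripper opens to 88 mm and grips with 3 to 60 N. Pads are 19 mm wide; open, the fingers measure 130 mm over their backs; the gripper's body (78 mm by 193 mm) begins 47 mm behind the grasp point.
Start: joints at [-48.065, 20.546, 0.682, 0, -70.136, -16.507], TCP at [0.29, -0.61, 0.292] pointing down, gripper open.
Joint ranges: [-176.03, 176.03], [-82.01, 121.73], [-58.28, 71.71], [-173.87, 95.51], [-174.79, -0.11], [-173.66, 173.66]. Speed limits (degrees/s): [136.94, 136.94, 172.46, 180, 180, 180].

## Interface

Orientations are given as [roll, pitch, yaw] about the fixed x, y, z axes, in that order (R = Rz(yaw) Ry(pitch) Rx(roll)).
In Python, from plant import ctrl gives the robot as it stands.
- The arm moves only by the tool send_rows, never from a script. Its argument "deltas" is a list of rows, each a list of 2 entries, a list of its own where there are three numbers: the shift along the tool's x, y, z each as a share of 800 mm, from -1 to 1, then the turn about the tool's z as a share of 90 degrees, from -1 to 1. A call has exactly 5 rows; each row is the pose to reach, as a shift and turn from the pose commanded when the call began, along the tool's axes at that moment; what a row does not reach only later rows make up. A row lasts 1/12 s, in which the tool goes at most 41.7 mm and 7.16 degrees, less where a joint would pass 70% of its speed; a pose out of reach is approached as far as the arm can. A call with a number of a shift or a turn outside -1 to 1 is refused whole. A call with a gripper value outside its range is refused whole. "gripper" is the opening, from 0 (shut) to 1 (fully open), set as the call begins (left out, the last holds). The fingers move at their own pace and stop on an object; the grip force is fixed at half the most. Time passes only in rows, so rows that repeat a pose let the fingers close, or fill a call up. It gives the time, the measured TCP pose, the force, the opening and the grip force at its end, in the units of the state.
- ctrl.get_obs(): the state, without advancing time (a new reading comes with each control period).
- ctrl.snapshot(name): name is "scene" or "top" or "wrist"; returns a dict with "color" (400x640x3 uint8, red, green, blue), "vertical_fov" (degrees; the focal length in pixels is half the picture's height over the tangent of half this angle, whatever the lens; pixels are square), "cx", "cy" (the principal point, pixels), "rvec" (rotation vector, rad) and "tvec" (3), from world to camera coordinates, as OpenCV has them. Camera axes: x right, y down, z forward; pixel columns grow to the right and rows downward; lengths in m; the calibration is good to about 2 mm. A picture is of the moment at which its call begins. There is no depth.
- ctrl.close_job(): hands the job in; it is judged then, once.
Trained networks look in a picture, given as the dict that the camera call returned (one of the last four; its "shot" number tells which), for a name from the list of things; names that differ only in an ending like _2 or _b are one class to them, and where a whole thing is asked for, a point or a joint stands for the part that bears it (a point fixed in the world has none). Each returns a list of dicts, best first, with "conf" (0 to 1); they miss things now and then, are a little off and sometimes report something else, mostly with a low value. They report only what shows in the picture. A call takes as long as a camera call.
- ctrl.boxes_of(picture, thing): "xy" ([column, row] as shares, 0 to 1, of the picture: columns of its width, rows of its height, amid what is visible of it).
- ctrl.cut_out(picture, thing): "pixels" (400x640 bool, what is visible of it) and "xy" ([column, row] as shares, 0 to 1, of the picture: columns of its width, rows of its height, amid what is visible of it).
The state is a dict: "clock": time; "joint_pos": joint angles; "qvel": joint speeds; "tau": joint torques, N m; "tool_pos": TCP position; "orientation": TCP orientation; "force": force on the tool from outside, world axes, zero at the start; "moment": the same for the moment, N m; "opening": finger opening in m; "gripper_force": force on a finger pad.
Only numpy, scipy, OpenCV 4.12 (cv2) and the standard library are available. Lean on these libraries where they do the work, as an engineer would, in place of code of your own. Each camera call takes 0.05 s, during which the arm holds its last target. There are 200 camera calls.

## Working session

There is one attempt and no reset: what is moved stays moved. The work goes in short steps, Python scripts to look and compute and a tool call to move; the robot and the scene stay as the last step left them, time stands still between calls to the robot, and variables do not carry over. Pictures are saved under pics/ and viewed, at most 12 in all, crops included, and the job is handed in when it is done.

Besides the shell and the picture viewer there is one more tool, called after ">>>" in YAML: its name, and indented under it one key for each argument. send_rows: Moves the arm, as the interface text tells. Shift numbers are shares of 800 mm and turn numbers shares of 90 degrees, none past 1 either way. Its arguments: {"type":"object","properties":{"deltas":{"type":"array","items":{"type":"array"}},"gripper":{"type":"number"}},"required":["deltas"]}

```bash
ls; mkdir -p pics
cat > h.py <<'E'
import numpy as np, cv2
from plant import ctrl
def K(s):
    f=200/np.tan(np.radians(s["vertical_fov"])/2)
    return np.array([[f,0,s["cx"]],[0,f,s["cy"]],[0,0,1.]])
def ray(s,uv):
    R=cv2.Rodrigues(np.array(s["rvec"],float))[0];t=np.array(s["tvec"],float).ravel()
    d=R.T@np.linalg.inv(K(s))@np.array([uv[0],uv[1],1.]);return -R.T@t,d
def at(s,uv,z):
    c,d=ray(s,uv);return c+d*(z-c[2])/d[2]
def save(s,n,crop=None,k=1):
    im=s["color"][:,:,::-1]
    if crop: im=im[crop[1]:crop[3],crop[0]:crop[2]]
    cv2.imwrite("pics/"+n,cv2.resize(im,None,fx=k,fy=k,interpolation=cv2.INTER_CUBIC))
def top(s,name,z):
    """mask min-area rect mapped to plane z"""
    r=ctrl.cut_out(s,name)
    if not r: print(name,"none");return
    m=r[0]["pixels"].astype(np.uint8)
    ys,xs=np.nonzero(m)
    P=np.array([at(s,(x,y),z)[:2] for x,y in zip(xs,ys)],np.float32)
    (c,wh,a)=cv2.minAreaRect(P*1000)
    print(name,round(r[0]["conf"],2),"px",np.round([xs.mean(),ys.mean()]),"mean",np.round(P.mean(0),4),"rect",np.round(c,1),np.round(wh,1),round(a,1))
E
python3 - <<'E'
from h import *
s=ctrl.snapshot("top");save(s,"top0.png")
C,_=ray(s,(320,200));print("cam",C,s["vertical_fov"])
for n,z in [("dock",.03),("charged_pack",.068),("flat_pack",.046),("meter",.032),("tray",.028),("bottle",.15),("reel",.055),("tin",.021),("catch_pad",.021)]: top(s,n,z)
s=ctrl.snapshot("scene");save(s,"scene0.png")
print(ctrl.get_obs())
E
```

```text
pics
cam [0.45435067 0.00528219 1.2375624 ] 52.539806628208936
dock 0.65 px [228. 183.] mean [0.6127 0.2564] rect [614.9 260.2] [210.2  95.2] 16.5
charged_pack 0.72 px [223. 177.] mean [0.6265 0.2625] rect [626.5 262.3] [109.7  59. ] 15.8
flat_pack 0.93 px [310. 167.] mean [0.6557 0.009 ] rect [656.7   8.7] [107.7  59.2] 43.8
meter 0.9 px [241. 235.] mean [0.4576 0.2162] rect [457.6 215.9] [ 59.4 150.8] 7.2
tray 0.82 px [395. 201.] mean [ 0.5498 -0.2436] rect [ 550.9 -243.9] [264.3 199. ] 9.0
bottle 0.87 px [313. 228.] mean [0.4731 0.0036] rect [473.8   3.4] [47.3 49.2] 43.9
reel 0.77 px [163. 232.] mean [0.4704 0.4381] rect [470.2 438.3] [63.2 74.9] 0.9
tin 0.58 px [465. 212.] mean [ 0.5142 -0.4554] rect [ 514.7 -454.6] [69.9 63.5] 88.9
catch_pad 0.49 px [233. 204.] mean [0.5494 0.2419] rect [548.9 241.2] [65.2 32.1] 18.2
{'clock': 0.55, 'joint_pos': array([-4.80663724e+01,  2.05455958e+01,  6.80576915e-01, -2.43801685e-03,
       -7.01356561e+01, -1.65066742e+01]), 'qvel': array([ 0.03680427, -0.10256093,  0.01030497, -0.1222667 ,  0.03862697,
        0.02010427]), 'tau': array([ 2.34921608e-03, -5.81894088e+01,  2.93132669e+01,  6.99860618e+00,
        1.21602739e-02, -1.88111022e-05]), 'tool_pos': array([ 0.28978968, -0.60958611,  0.29215169]), 'orientation': array([ 1.79998701e+02,  2.00667167e-03, -1.54573875e+02]), 'force': array([ 0.90927619,  0.30161733, -0.98109011]), 'moment': array([0.06432468, 0.00301133, 0.01431688]), 'gripper_force': 0.0, 'opening': 0.08785108886365692}
```

View pics/top0.png

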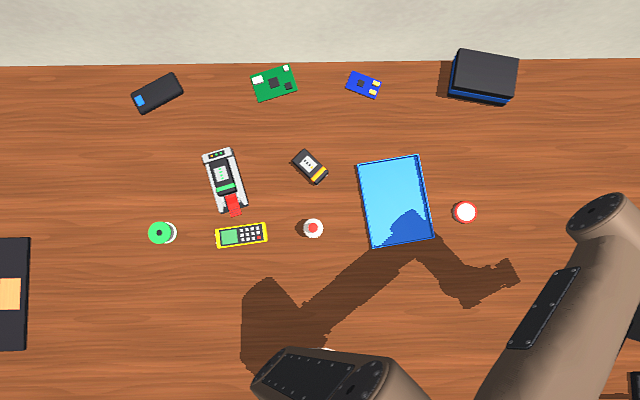

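View pics/scene0.png

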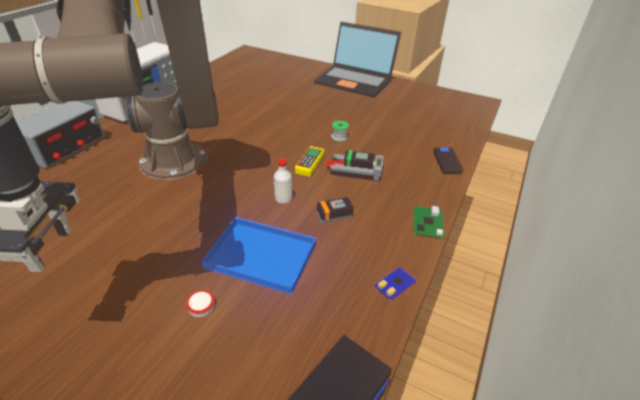

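The top view shows the dock (225,180) with its mouth toward the robot and the red catch at (233,205). It also shows the meter (241,235), the flat pack (310,167) with its band at the robot side, the tray (395,201) and the bottle (313,228). The scene view agrees.

```bash
cat >> h.py <<'E'
from scipy.spatial.transform import Rotation as Ro
def plan(*wps,start=None,step=200.,ang=35.):
    """wps: (x,y,z,yaw) -> prints one [shift],turn share per call (tool assumed straight down)"""
    o=ctrl.get_obs()
    p=np.array(start[:3] if start else o["tool_pos"],float);y=start[3] if start else o["orientation"][2]
    print("at",np.round(p,4),round(y,2),"t",round(o["clock"],2))
    for w in wps:
        w=np.array(w,float);dy=(w[3]-y+180)%360-180
        n=max(1,int(np.ceil(max(np.linalg.norm(w[:3]-p)*1000/step,abs(dy)/ang)-.02)))
        for k in range(n):
            f=1/(n-k);R=Ro.from_euler("xyz",[180,0,y],degrees=True).as_matrix()
            d=np.round(R.T@((w[:3]-p)*f)/.8,4);a=round(-((w[3]-y+180)%360-180)*f/90,4)
            print([list(map(float,d)),a]);p=p+R@d*.8;y-=a*90
        print("  ->",np.round(p,4),round(y,2))
E
python3 -c "
from h import *
plan((.46,.194,.22,-82.8))"
```

```text
at [ 0.2898 -0.6096  0.2922] -154.57 t 0.55
[[-0.1247, 0.1632, 0.018], np.float64(-0.1595)]
[[-0.1612, 0.1272, 0.018], np.float64(-0.1595)]
[[-0.1877, 0.0832, 0.0181], np.float64(-0.1595)]
[[-0.2025, 0.034, 0.018], np.float64(-0.1595)]
[[-0.2047, -0.0172, 0.0181], np.float64(-0.1595)]
  -> [0.46  0.194 0.22 ] -82.8
```

>>> send_rows:
  deltas:
    - [[-0.1247,0.1632,0.018],-0.1595]
    - [[-0.1247,0.1632,0.018],-0.1595]
    - [[-0.1247,0.1632,0.018],-0.1595]
    - [[-0.1247,0.1632,0.018],-0.1595]
    - [[-0.1247,0.1632,0.018],-0.1595]
  gripper: 0.83

```text
clock: 0.97
tool_pos: [0.324, -0.4436, 0.2777]
orientation: [179.9, 0.1, -140.1]
force: [-1.0, 0.1, 0.5]
opening: 0.0732
gripper_force: 0.0
```

>>> send_rows:
  deltas:
    - [[-0.1612,0.1272,0.018],-0.1595]
    - [[-0.1612,0.1272,0.018],-0.1595]
    - [[-0.1612,0.1272,0.018],-0.1595]
    - [[-0.1612,0.1272,0.018],-0.1595]
    - [[-0.1612,0.1272,0.018],-0.1595]

```text
clock: 1.38
tool_pos: [0.3584, -0.2833, 0.2633]
orientation: [-180.0, 0.1, -125.6]
force: [-1.4, -0.1, -0.7]
opening: 0.0729
gripper_force: 0.0
```

>>> send_rows:
  deltas:
    - [[-0.1877,0.0832,0.018],-0.1595]
    - [[-0.1877,0.0832,0.018],-0.1595]
    - [[-0.1877,0.0832,0.018],-0.1595]
    - [[-0.1877,0.0832,0.018],-0.1595]
    - [[-0.1877,0.0832,0.018],-0.1595]

```text
clock: 1.8
tool_pos: [0.3931, -0.1225, 0.2492]
orientation: [-179.9, 0.1, -111.2]
force: [-0.0, -0.7, -0.1]
opening: 0.0725
gripper_force: 0.0
```

>>> send_rows:
  deltas:
    - [[-0.2025,0.034,0.018],-0.1595]
    - [[-0.2025,0.034,0.018],-0.1595]
    - [[-0.2025,0.034,0.018],-0.1595]
    - [[-0.2025,0.034,0.018],-0.1595]
    - [[-0.2025,0.034,0.018],-0.1595]

```text
clock: 2.22
tool_pos: [0.4277, 0.0382, 0.2347]
orientation: [-179.9, 0.1, -96.9]
force: [0.1, 0.1, 0.5]
opening: 0.0729
gripper_force: 0.0
```

>>> send_rows:
  deltas:
    - [[-0.2047,-0.0172,0.018],-0.1595]
    - [[-0.2047,-0.0172,0.018],-0.1595]
    - [[-0.2047,-0.0172,0.018],-0.1595]
    - [[-0.2047,-0.0172,0.018],-0.1595]
    - [[-0.2047,-0.0172,0.018],-0.1595]

```text
clock: 2.63
tool_pos: [0.4619, 0.1994, 0.2198]
orientation: [-179.9, 0.0, -82.6]
force: [1.0, 1.0, 1.2]
opening: 0.073
gripper_force: 0.0
```

Run:
```python
from h import *
s=ctrl.snapshot("wrist");save(s,"w1.png")
print(ray(s,(320,200))[0])
for n,z in [("meter",.032),("charged_pack",.068),("dock",.03),("catch_pad",.021)]: top(s,n,z)
plan((.46,.194,.15,-82.8),(.46,.194,.080,-82.8))
```

```text
[0.47325242 0.11924271 0.3131601 ]
meter 0.93 px [325. 202.] mean [0.4603 0.212 ] rect [460.  217.3] [ 59.8 147.3] 7.5
charged_pack 0.73 px [139. 230.] mean [0.6167 0.2444] rect [622.9 246.3] [126.1  47.2] 5.9
dock 0.94 px [167. 209.] mean [0.6105 0.2381] rect [624.  262.2] [226.6  92.1] 16.6
catch_pad 0.77 px [233. 220.] mean [0.5496 0.2443] rect [550.5 244.8] [69.8 34.4] 16.4
at [0.4598 0.1932 0.2202] -82.83 t 2.88
[[-0.001, -0.0004, 0.0878], np.float64(-0.0003)]
  -> [0.46  0.194 0.15 ] -82.8
[[0.0, 0.0, 0.0875], np.float64(-0.0)]
  -> [0.46  0.194 0.08 ] -82.8
```

View pics/w1.png

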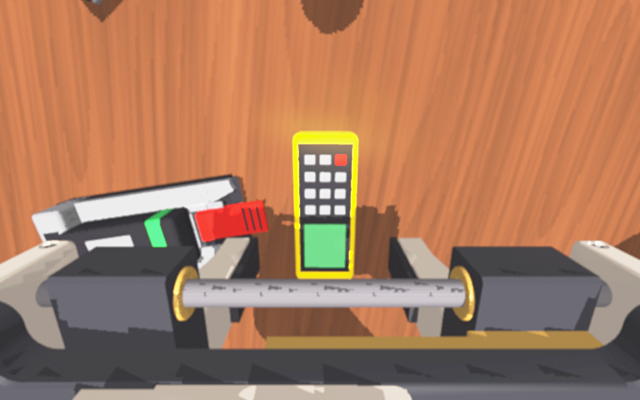

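The wrist view shows the meter (325,205) centred between the fingers, with the catch (233,220) to the left of the far finger.

>>> send_rows:
  deltas:
    - [[0,0.001,0.0878],0]
    - [[0,0.001,0.0878],0]
    - [[0,0.001,0.12],0]
    - [[0,0.001,0.15],0]
    - [[0,0.001,0.1753],0]

```text
clock: 3.3
tool_pos: [0.4589, 0.1924, 0.079]
orientation: [180.0, -0.0, -82.9]
force: [-0.1, 0.2, 0.6]
opening: 0.0727
gripper_force: 0.0
```

>>> send_rows:
  deltas:
    - [[0,0,0],0]
    - [[0,0,0],0]
    - [[0,0,0],0]
    - [[0,0,0],0]
    - [[0,0,0],0]
  gripper: 0

```text
clock: 3.72
tool_pos: [0.4594, 0.194, 0.0811]
orientation: [-179.9, 0.1, -82.8]
force: [0.2, -0.2, -3.2]
opening: 0.0593
gripper_force: 30.0
```

>>> send_rows:
  deltas:
    - [[0,0,0],0]
    - [[0,0,-0.01],0]
    - [[0,0,-0.025],0]
    - [[0,0,-0.04],0]
    - [[0,0,-0.05],0]

```text
clock: 4.13
tool_pos: [0.4593, 0.1942, 0.1215]
orientation: [-179.9, 0.0, -82.8]
force: [1.2, -0.8, -2.7]
opening: 0.0597
gripper_force: 30.0
```

```bash
python3 -c "
from h import *
plan((.46,.194,.28,-82.8),(.4923,-.2756,.28,-81),(.4923,-.2756,.1,-81))
s=ctrl.snapshot('top')
for n,z in [('charged_pack',.068),('dock',.03),('catch_pad',.021)]: top(s,n,z)
"
```

```text
at [0.4593 0.1942 0.1215] -82.78 t 4.13
[[0.0003, -0.0008, -0.1981], np.float64(0.0002)]
  -> [0.46  0.194 0.28 ] -82.8
[[0.1958, 0.0112, -0.0], np.float64(-0.0067)]
[[0.1957, 0.0132, -0.0], np.float64(-0.0066)]
[[0.1955, 0.0153, -0.0], np.float64(-0.0067)]
  -> [ 0.4923 -0.2756  0.28  ] -81.0
[[0.0, -0.0, 0.225], np.float64(0.0)]
  -> [ 0.4923 -0.2756  0.1   ] -81.0
charged_pack 0.67 px [223. 177.] mean [0.6255 0.2613] rect [625.8 261.1] [109.4  59.4] 15.8
dock 0.57 px [225. 174.] mean [0.6412 0.2651] rect [630.3 264.5] [177.4  95.6] 17.6
catch_pad none
```

>>> send_rows:
  deltas:
    - [[0,-0.0008,-0.045],0]
    - [[0,-0.0008,-0.095],0]
    - [[0,-0.0008,-0.14],0]
    - [[0,-0.0008,-0.18],0]
    - [[0,-0.0008,-0.1981],0]

```text
clock: 4.75
tool_pos: [0.4608, 0.1945, 0.2823]
orientation: [-179.8, 0.1, -82.8]
force: [0.6, 0.4, -3.7]
opening: 0.0598
gripper_force: 30.0
```

>>> send_rows:
  deltas:
    - [[0.03,0.002,0],0]
    - [[0.07,0.004,0],-0.002]
    - [[0.11,0.006,0],-0.004]
    - [[0.153,0.009,0],-0.006]
    - [[0.1958,0.0112,0],-0.0067]

```text
clock: 5.17
tool_pos: [0.4698, 0.0361, 0.2775]
orientation: [179.9, -0.0, -82.1]
force: [1.1, -0.1, -3.6]
opening: 0.0596
gripper_force: 30.0
```

>>> send_rows:
  deltas:
    - [[0.04,0.003,0],-0.001]
    - [[0.08,0.006,0],-0.002]
    - [[0.12,0.008,0],-0.004]
    - [[0.16,0.011,0],-0.005]
    - [[0.1957,0.0132,0],-0.0066]

```text
clock: 5.58
tool_pos: [0.4807, -0.1208, 0.2774]
orientation: [179.9, 0.0, -81.6]
force: [0.6, -0.1, -3.5]
opening: 0.0598
gripper_force: 30.0
```

>>> send_rows:
  deltas:
    - [[0.05,0.004,0],-0.002]
    - [[0.1,0.008,0],-0.004]
    - [[0.145,0.011,0],-0.005]
    - [[0.18,0.014,0],-0.006]
    - [[0.1955,0.0153,0],-0.0067]

```text
clock: 6.0
tool_pos: [0.4916, -0.2786, 0.2768]
orientation: [179.9, 0.0, -81.1]
force: [0.7, 0.4, -3.6]
opening: 0.0595
gripper_force: 30.0
```

>>> send_rows:
  deltas:
    - [[0,0,0.03],0]
    - [[0,0,0.08],0]
    - [[0,0,0.13],0]
    - [[0,0,0.18],0]
    - [[0,0,0.21],0]

```text
clock: 6.42
tool_pos: [0.4895, -0.2746, 0.1057]
orientation: [179.7, 0.2, -81.1]
force: [-0.2, -0.5, -3.7]
opening: 0.0598
gripper_force: 30.0
```

```bash
python3 -c "
from h import *
s=ctrl.snapshot('top');save(s,'top1.png',(330,130,490,270),4)
top(s,'meter',.06);top(s,'tray',.028)
print(ctrl.get_obs()['tool_pos'])
"
```

```text
meter 0.59 px [393. 231.] mean [ 0.4588 -0.2269] rect [ 458.5 -229.6] [55.4 14.5] 88.9
tray 0.91 px [394. 177.] mean [ 0.6239 -0.2432] rect [ 551.9 -245. ] [259.6 193.2] 9.0
[ 0.49069629 -0.27506843  0.10826521]
```

View pics/top1.png

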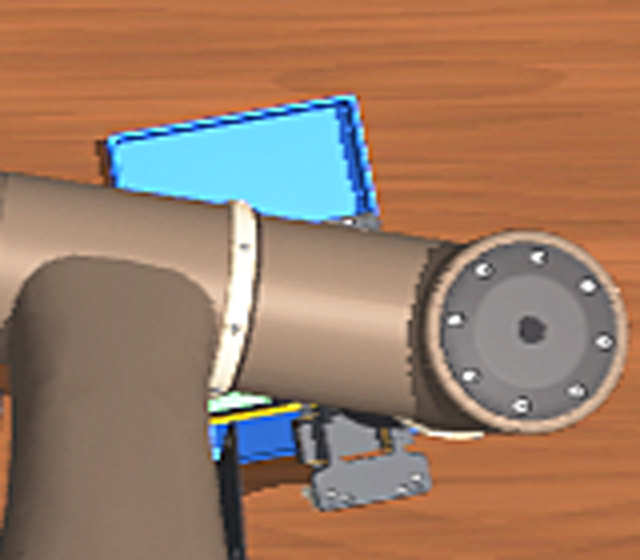

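The view is mostly hidden by the arm, but the meter's yellow edge at (260,412) lies just inside the tray's near wall. Lowering.

>>> send_rows:
  deltas:
    - [[0,0,0.008],0]
    - [[0,0,0.016],0]
    - [[0,0,0.022],0]
    - [[0,0,0.027],0]
    - [[0,0,0.027],0]

```text
clock: 6.98
tool_pos: [0.492, -0.2755, 0.0887]
orientation: [-180.0, 0.0, -81.0]
force: [-0.5, 0.5, -4.3]
opening: 0.0596
gripper_force: 30.0
```

>>> send_rows:
  deltas:
    - [[0,0,0.001],0]
    - [[0,0,0.002],0]
    - [[0,0,0.003],0]
    - [[0,0,0.003],0]
    - [[0,0,0.003],0]

```text
clock: 7.4
tool_pos: [0.4922, -0.2756, 0.0865]
orientation: [-180.0, -0.0, -81.0]
force: [0.5, 0.1, -3.5]
opening: 0.0597
gripper_force: 30.0
```

>>> send_rows:
  deltas:
    - [[0,0,0.0008],0]
    - [[0,0,0.0016],0]
    - [[0,0,0.0022],0]
    - [[0,0,0.0022],0]
    - [[0,0,0.0022],0]

```text
clock: 7.82
tool_pos: [0.4923, -0.2759, 0.0851]
orientation: [-180.0, -0.0, -81.0]
force: [-0.5, -1.5, 2.6]
opening: 0.0599
gripper_force: 30.0
```

>>> send_rows:
  deltas:
    - [[0,0,0],0]
    - [[0,0,0],0]
    - [[0,0,0],0]
    - [[0,0,-0.02],0]
    - [[0,0,-0.05],0]
  gripper: 0.83

```text
clock: 8.23
tool_pos: [0.4907, -0.275, 0.1228]
orientation: [179.7, 0.1, -81.0]
force: [0.2, 0.8, 0.0]
opening: 0.0726
gripper_force: 0.0
```

```bash
python3 -c "
from h import *
o=ctrl.get_obs();print(o['opening'],o['gripper_force'])
plan((.4923,-.2756,.26,-81),(.523,.234,.24,-74))
"
```

```text
0.07256410776054188 0.0
at [ 0.4907 -0.275   0.1228] -81.02 t 8.23
[[0.001, -0.0019, -0.1715], np.float64(-0.0002)]
  -> [ 0.4923 -0.2756  0.26  ] -81.0
[[-0.2077, -0.0458, 0.0083], np.float64(-0.0259)]
[[-0.2057, -0.0543, 0.0084], np.float64(-0.0259)]
[[-0.2033, -0.0626, 0.0083], np.float64(-0.026)]
  -> [0.523 0.234 0.24 ] -74.0
```

>>> send_rows:
  deltas:
    - [[0,0,-0.05],0]
    - [[0,0,-0.1],0]
    - [[0,0,-0.15],0]
    - [[0,0,-0.1715],0]
    - [[0,0,-0.1715],0]

```text
clock: 8.65
tool_pos: [0.4942, -0.2762, 0.2675]
orientation: [-179.5, -0.2, -81.0]
force: [-0.1, -0.2, -0.1]
opening: 0.0731
gripper_force: 0.0
```

>>> send_rows:
  deltas:
    - [[-0.2077,-0.0458,0.008],-0.026]
    - [[-0.2077,-0.0458,0.008],-0.026]
    - [[-0.2077,-0.0458,0.008],-0.026]
    - [[-0.2077,-0.0458,0.008],-0.026]
    - [[-0.2077,-0.0458,0.008],-0.026]
  gripper: 0

```text
clock: 9.07
tool_pos: [0.5022, -0.1009, 0.2549]
orientation: [-180.0, 0.1, -78.4]
force: [-0.7, -0.7, -0.1]
opening: 0.0452
gripper_force: 0.0
```

>>> send_rows:
  deltas:
    - [[-0.2057,-0.0543,0.008],-0.026]
    - [[-0.2057,-0.0543,0.008],-0.026]
    - [[-0.2057,-0.0543,0.008],-0.026]
    - [[-0.2057,-0.0543,0.008],-0.026]
    - [[-0.2057,-0.0543,0.008],-0.026]

```text
clock: 9.48
tool_pos: [0.5128, 0.0693, 0.2484]
orientation: [-180.0, 0.0, -76.1]
force: [0.5, -0.4, -0.5]
opening: 0.0118
gripper_force: 0.0
```

>>> send_rows:
  deltas:
    - [[-0.2033,-0.0626,0.008],-0.026]
    - [[-0.2033,-0.0626,0.008],-0.026]
    - [[-0.2033,-0.0626,0.008],-0.026]
    - [[-0.2033,-0.0626,0.008],-0.026]
    - [[-0.2033,-0.0626,0.008],-0.026]

```text
clock: 9.9
tool_pos: [0.523, 0.2395, 0.2415]
orientation: [-180.0, 0.0, -73.8]
force: [1.1, -0.6, 0.8]
opening: 0.0005
gripper_force: 0.0
```

Run:
```python
from h import *
print(ctrl.get_obs()['tool_pos'])
s=ctrl.snapshot("wrist");save(s,"w2.png")
print(ray(s,(320,200))[0])
for n,z in [("charged_pack",.068),("dock",.032),("catch_pad",.021)]: top(s,n,z)
np.save("w2.npy",s,allow_pickle=True)
s=ctrl.snapshot("top")
for n,z in [("meter",.036),("tray",.028)]: top(s,n,z)
```

```text
[0.52301018 0.23948706 0.24149541]
[0.54671312 0.16186974 0.33489086]
charged_pack 0.59 px [205. 189.] mean [0.6273 0.2632] rect [626.8 264.3] [111.8  59.8] 17.3
dock 0.91 px [228. 173.] mean [0.6183 0.2552] rect [619.8 267.3] [214.3  97.6] 16.3
catch_pad 0.93 px [298. 180.] mean [0.5501 0.2442] rect [550.2 244.4] [68.5 32. ] 16.3
meter 0.84 px [398. 222.] mean [ 0.4872 -0.2481] rect [ 488.1 -247.8] [ 61.8 152.6] 8.3
tray 0.78 px [395. 196.] mean [ 0.566  -0.2429] rect [ 552.4 -244.7] [259.6 193.4] 8.2
```

View pics/w2.png

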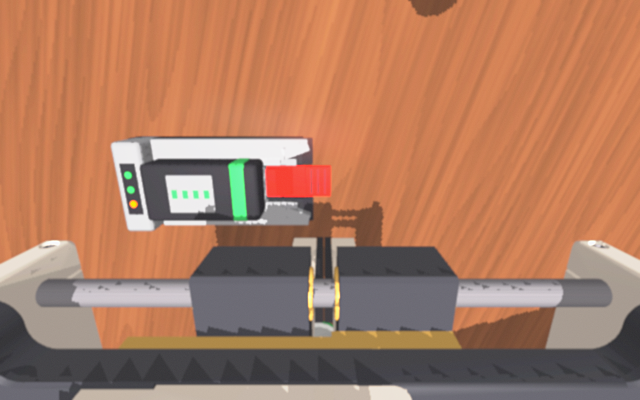

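The wrist view shows the dock with the red catch at (300,180), its free end at (330,180), and the closed fingers below it at column 325. The meter sits properly in the tray.

```bash
python3 -c "
from h import *
plan((.5258,.237,.1,-73.7),(.5258,.237,.08,-73.7))
"
```

```text
at [0.5227 0.2328 0.2428] -74.06 t 10.25
[[-0.004, -0.0052, 0.1784], np.float64(-0.004)]
  -> [0.5258 0.237  0.1   ] -73.7
[[-0.0, -0.0, 0.025], np.float64(0.0)]
  -> [0.5258 0.237  0.08  ] -73.7
```

>>> send_rows:
  deltas:
    - [[-0.004,-0.0052,0.05],-0.004]
    - [[-0.004,-0.0052,0.1],-0.004]
    - [[-0.004,-0.0052,0.15],-0.004]
    - [[-0.004,-0.0052,0.1784],-0.004]
    - [[-0.004,-0.0052,0.1784],-0.004]

```text
clock: 10.67
tool_pos: [0.5235, 0.2351, 0.0951]
orientation: [179.5, -0.2, -73.8]
force: [-0.2, 0.1, 0.5]
opening: 0.0005
gripper_force: 0.0
```

>>> send_rows:
  deltas:
    - [[0,0,0.004],0]
    - [[0,0,0.008],0]
    - [[0,0,0.012],0]
    - [[0,0,0.015],0]
    - [[0,0,0.018],0]

```text
clock: 11.08
tool_pos: [0.5264, 0.2387, 0.0867]
orientation: [-179.9, 0.1, -73.6]
force: [-0.8, -0.1, 3.3]
opening: 0.0005
gripper_force: 2.2
```

>>> send_rows:
  deltas:
    - [[0,0,0.002],0]
    - [[0,0,0.004],0]
    - [[0,0,0.006],0]
    - [[0,0,0.008],0]
    - [[0,0,0.008],0]

```text
clock: 11.5
tool_pos: [0.5264, 0.2387, 0.0795]
orientation: [-179.9, 0.0, -73.6]
force: [0.2, 1.3, 6.0]
opening: 0.0007
gripper_force: 2.6
```

Run:
```python
from h import *
print(ctrl.get_obs()['tool_pos'],ctrl.get_obs()['force'])
s=ctrl.snapshot("wrist");save(s,"w3.png")
for n,z in [("charged_pack",.068),("dock",.032),("catch_pad",.015)]: top(s,n,z)
s=ctrl.snapshot("top");top(s,"charged_pack",.068)
```

```text
[0.52639928 0.23871402 0.07949006] [0.20461508 1.30142876 5.97055124]
charged_pack 0.75 px [129. 264.] mean [0.6041 0.2392] rect [603.8 249.6] [92.2 56.7] 16.5
dock 0.92 px [168. 200.] mean [0.6084 0.225 ] rect [606.6 226.2] [165.4  51.6] 6.9
catch_pad 0.78 px [294. 234.] mean [0.546 0.233] rect [547.6 232.7] [33.2 51.7] 84.4
charged_pack 0.72 px [221. 170.] mean [0.6478 0.2677] rect [648.8 267.7] [44.2 60.8] 14.5
```

View pics/w3.png

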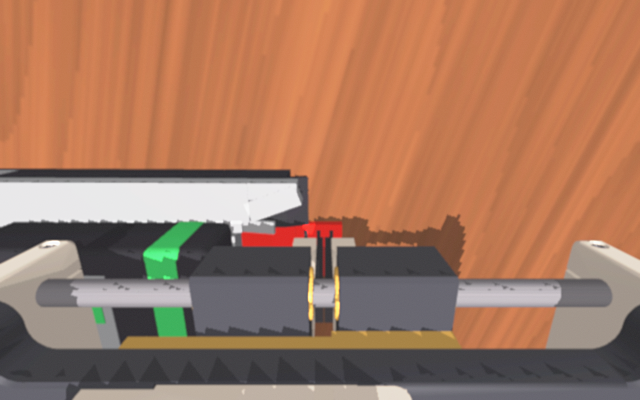

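The fingers at (325,240) are pressing the red pad, but I can't tell from this view whether the pack has moved. I'll back off and measure.

>>> send_rows:
  deltas:
    - [[0,0,-0.01],0]
    - [[0,0,-0.04],0]
    - [[0,0,-0.09],0]
    - [[0,0,-0.14],0]
    - [[0,0,-0.18],0]

```text
clock: 12.22
tool_pos: [0.5256, 0.238, 0.2259]
orientation: [-180.0, -0.0, -73.6]
force: [0.4, 0.9, -0.2]
opening: 0.0006
gripper_force: 0.0
```

Run:
```python
from h import *
s=ctrl.snapshot("wrist");save(s,"w4.png",(80,100,400,260),2)
for n,z in [("charged_pack",.068),("dock",.032),("catch_pad",.015)]: top(s,n,z)
s=ctrl.snapshot("top");top(s,"charged_pack",.068)
```

```text
charged_pack 0.95 px [213. 196.] mean [0.6169 0.2598] rect [616.5 260.8] [109.8  58.3] 16.4
dock 0.87 px [215. 177.] mean [0.6285 0.2563] rect [621.9 264.5] [214.8  98.4] 18.5
catch_pad 0.67 px [305. 185.] mean [0.5442 0.2428] rect [544.4 242.9] [54.3 32.4] 16.4
charged_pack 0.87 px [229. 179.] mean [0.6186 0.2443] rect [617.6 245.9] [107.7  29.2] 16.7
```

View pics/w4.png

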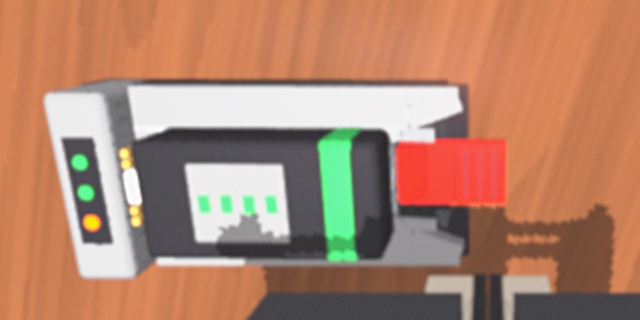

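The pack has sprung about 11 mm toward the mouth: a gap with the contacts and plunger shows at (130,185), and the catch is held down. Now I'll grip it.

```bash
python3 -c "
from h import *
plan((.619,.2645,.17,-163.7),(.619,.2645,.104,-163.7))
"
```

```text
at [0.5249 0.2377 0.2221] -73.64 t 12.52
[[0.0003, -0.0408, 0.0217], np.float64(0.3336)]
[[-0.0201, -0.0354, 0.0217], np.float64(0.3335)]
[[-0.0351, -0.0207, 0.0217], np.float64(0.3336)]
  -> [0.619  0.2645 0.17  ] -163.7
[[-0.0, 0.0001, 0.0825], np.float64(-0.0)]
  -> [0.619  0.2645 0.104 ] -163.7
```

>>> send_rows:
  deltas:
    - [[0,-0.0408,0.0217],0.3336]
    - [[0,-0.0408,0.0217],0.3336]
    - [[0,-0.0408,0.0217],0.3336]
    - [[0,-0.0408,0.0217],0.3336]
    - [[0,-0.0408,0.0217],0.3336]
  gripper: 1

```text
clock: 12.93
tool_pos: [0.5565, 0.2468, 0.2034]
orientation: [179.8, -0.2, -104.0]
force: [0.2, 0.6, 0.3]
opening: 0.0282
gripper_force: 0.0
```

>>> send_rows:
  deltas:
    - [[-0.02,-0.0354,0.0217],0.3336]
    - [[-0.02,-0.0354,0.0217],0.3336]
    - [[-0.02,-0.0354,0.0217],0.3336]
    - [[-0.02,-0.0354,0.0217],0.3336]
    - [[-0.02,-0.0354,0.0217],0.3336]

```text
clock: 13.35
tool_pos: [0.5879, 0.2559, 0.1868]
orientation: [180.0, -0.2, -133.8]
force: [-0.3, -0.6, -0.4]
opening: 0.0615
gripper_force: 0.0
```

>>> send_rows:
  deltas:
    - [[-0.0351,-0.0207,0.0217],0.3336]
    - [[-0.0351,-0.0207,0.0217],0.3336]
    - [[-0.0351,-0.0207,0.0217],0.3336]
    - [[-0.0351,-0.0207,0.0217],0.3336]
    - [[-0.0351,-0.0207,0.0217],0.3336]

```text
clock: 13.77
tool_pos: [0.6194, 0.2649, 0.17]
orientation: [-180.0, -0.1, -163.7]
force: [-0.3, 0.2, 0.3]
opening: 0.0872
gripper_force: 0.0
```

>>> send_rows:
  deltas:
    - [[0,0,0.02],0]
    - [[0,0,0.045],0]
    - [[0,0,0.065],0]
    - [[0,0,0.08],0]
    - [[0,0,0.0825],0]

```text
clock: 14.18
tool_pos: [0.6185, 0.2644, 0.1024]
orientation: [-179.9, -0.2, -163.5]
force: [-0.7, -0.6, -0.7]
opening: 0.0875
gripper_force: 0.0
```

>>> send_rows:
  deltas:
    - [[0,0,0],0]
    - [[0,0,0],0]
    - [[0,0,0],0]
    - [[0,0,0],0]
    - [[0,0,0],0]

```text
clock: 14.6
tool_pos: [0.6201, 0.2654, 0.106]
orientation: [180.0, 0.1, -163.7]
force: [-0.4, 1.2, -0.4]
opening: 0.0878
gripper_force: 0.0
```

>>> send_rows:
  deltas:
    - [[0,0,0.002],0]
    - [[0,0,0.002],0]
    - [[0,0,0.002],0]
    - [[0,0,0.002],0]
    - [[0,0,0.002],0]
  gripper: 0

```text
clock: 15.02
tool_pos: [0.6198, 0.2652, 0.1034]
orientation: [-180.0, -0.0, -163.7]
force: [0.7, 0.7, 0.1]
opening: 0.0595
gripper_force: 0.0
```

>>> send_rows:
  deltas:
    - [[0,0,0.002],0]
    - [[0,0,0.002],0]
    - [[0,0,0.002],0]
    - [[0,0,0.002],0]
    - [[0,0,0.002],0]

```text
clock: 15.43
tool_pos: [0.6199, 0.2652, 0.1022]
orientation: [180.0, 0.0, -163.7]
force: [-1.3, -0.5, 5.8]
opening: 0.0543
gripper_force: 30.0
```

```bash
python3 -c "
from h import *
o=ctrl.get_obs();print({k:o[k] for k in ('tool_pos','orientation','force','moment','opening','gripper_force')})
s=ctrl.snapshot('wrist')
top(s,'charged_pack',.068);top(s,'dock',.03);save(s,'w5.png')
"
```

```text
{'tool_pos': array([0.6199412 , 0.26523044, 0.10221731]), 'orientation': array([ 1.79998493e+02,  2.49078863e-02, -1.63686304e+02]), 'force': array([-1.29492226, -0.46581322,  5.77094329]), 'moment': array([-0.18374158,  0.43132993, -0.05389046]), 'opening': 0.05426194322018976, 'gripper_force': 29.999942779541016}
charged_pack 0.64 px [323. 235.] mean [0.599  0.2592] rect [606.7 261.5] [92.  53.9] 16.3
dock 0.75 px [323. 135.] mean [0.5606 0.2479] rect [601.  259.8] [169.8  90.3] 15.9
```

>>> send_rows:
  deltas:
    - [[0.005,0,-0.0006],0]
    - [[0.02,0,-0.0006],0]
    - [[0.04,0,-0.0006],0]
    - [[0.06,0,-0.0006],0]
    - [[0.08,0,-0.0006],0]

```text
clock: 16.0
tool_pos: [0.5582, 0.2473, 0.1022]
orientation: [180.0, 0.1, -163.7]
force: [1.9, 0.9, -0.4]
opening: 0.0539
gripper_force: 30.0
```

>>> send_rows:
  deltas:
    - [[0.02,0,0],0]
    - [[0.04,0,0],0]
    - [[0.065,0,0],0]
    - [[0.085,0,0],0]
    - [[0.1,0,0],0]

```text
clock: 16.42
tool_pos: [0.4795, 0.2236, 0.1015]
orientation: [-180.0, -0.1, -163.7]
force: [-0.2, 0.0, -4.1]
opening: 0.0539
gripper_force: 30.0
```

```bash
python3 -c "
from h import *
o=ctrl.get_obs();print({k:o[k] for k in ('tool_pos','orientation','force','moment','opening','gripper_force')})
p=o['tool_pos'];c=np.array([.551,-.2442]);a=np.radians(9);t=c+.058*np.array([np.cos(a),np.sin(a)])
print(t);plan((*p[:2],.28,-163.7),(t[0],t[1],.28,-171),(t[0],t[1],.11,-171))
"
```

```text
{'tool_pos': array([0.47946108, 0.22363698, 0.10152185]), 'orientation': array([-1.79980782e+02, -1.15558893e-01, -1.63722008e+02]), 'force': array([-0.18109848,  0.02039686, -4.07281491]), 'moment': array([0.00600963, 0.01935175, 0.00842025]), 'opening': 0.053909176113057886, 'gripper_force': 29.995940029621124}
[ 0.60828592 -0.2351268 ]
at [0.4795 0.2236 0.1015] -163.72 t 16.42
[[0.0, 0.0, -0.2231], np.float64(-0.0002)]
  -> [0.4795 0.2236 0.28  ] -163.7
[[0.0021, -0.1985, 0.0], np.float64(0.027)]
[[-0.0063, -0.1985, 0.0], np.float64(0.027)]
[[-0.0147, -0.198, 0.0], np.float64(0.0271)]
  -> [ 0.6083 -0.2351  0.28  ] -171.0
[[0.0, 0.0, 0.2125], np.float64(-0.0)]
  -> [ 0.6083 -0.2351  0.11  ] -171.0
```

>>> send_rows:
  deltas:
    - [[0,0,-0.045],0]
    - [[0,0,-0.095],0]
    - [[0,0,-0.145],0]
    - [[0,0,-0.19],0]
    - [[0,0,-0.223],0]

```text
clock: 16.83
tool_pos: [0.4812, 0.2246, 0.2833]
orientation: [179.9, 0.1, -163.7]
force: [0.8, 0.7, -5.0]
opening: 0.0543
gripper_force: 30.0
```

>>> send_rows:
  deltas:
    - [[0,-0.03,0],0.005]
    - [[0.001,-0.07,0],0.01]
    - [[0.001,-0.115,0],0.015]
    - [[0.002,-0.16,0],0.02]
    - [[0.0021,-0.1985,0],0.027]

```text
clock: 17.25
tool_pos: [0.5235, 0.0699, 0.2795]
orientation: [180.0, -0.1, -166.1]
force: [1.0, 0.7, -4.0]
opening: 0.0537
gripper_force: 30.0
```

>>> send_rows:
  deltas:
    - [[-0.001,-0.04,0],0.005]
    - [[-0.002,-0.08,0],0.01]
    - [[-0.004,-0.12,0],0.015]
    - [[-0.005,-0.16,0],0.02]
    - [[-0.0063,-0.1985,0],0.027]

```text
clock: 17.67
tool_pos: [0.5667, -0.0826, 0.2792]
orientation: [179.9, -0.1, -168.6]
force: [0.8, 0.5, -3.6]
opening: 0.0539
gripper_force: 30.0
```

>>> send_rows:
  deltas:
    - [[-0.003,-0.05,0],0.005]
    - [[-0.007,-0.1,0],0.01]
    - [[-0.011,-0.145,0],0.015]
    - [[-0.013,-0.18,0],0.02]
    - [[-0.0147,-0.198,0],0.0271]

```text
clock: 18.08
tool_pos: [0.61, -0.2369, 0.2784]
orientation: [179.9, -0.2, -171.2]
force: [0.7, 0.7, -3.6]
opening: 0.054
gripper_force: 30.0
```

>>> send_rows:
  deltas:
    - [[0,0,0.03],0]
    - [[0,0,0.08],0]
    - [[0,0,0.13],0]
    - [[0,0,0.18],0]
    - [[0,0,0.21],0]

```text
clock: 18.5
tool_pos: [0.6073, -0.233, 0.1071]
orientation: [179.8, -0.4, -171.1]
force: [-0.7, 0.6, -4.5]
opening: 0.0537
gripper_force: 30.0
```

>>> send_rows:
  deltas:
    - [[0,0,0.006],0]
    - [[0,0,0.012],0]
    - [[0,0,0.018],0]
    - [[0,0,0.022],0]
    - [[0,0,0.022],0]

```text
clock: 18.92
tool_pos: [0.6111, -0.2339, 0.0961]
orientation: [-180.0, 0.1, -171.0]
force: [0.2, 0.3, -3.9]
opening: 0.0539
gripper_force: 30.0
```

```bash
python3 -c "
from h import *
s=ctrl.snapshot('wrist');save(s,'w6.png')
top(s,'meter',.036);top(s,'tray',.028)
"
```

```text
meter 0.8 px [333.  37.] mean [ 0.5047 -0.2463] rect [ 505.5 -246.1] [ 30.5 146. ] 9.1
tray 0.59 px [316. 139.] mean [ 0.553  -0.2466] rect [ 580.6 -239.7] [185.2 190.8] 9.1
```

View pics/w6.png

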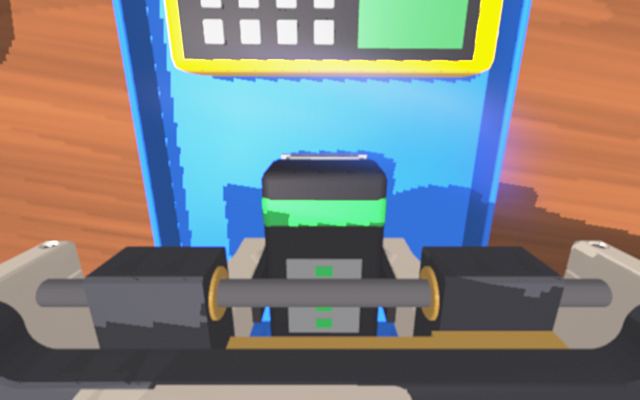

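The wrist view shows the pack (325,220) clear of the meter (330,40) and of both tray walls. Lowering.

>>> send_rows:
  deltas:
    - [[0,0,0.004],0]
    - [[0,0,0.008],0]
    - [[0,0,0.01],0]
    - [[0,0,0.012],0]
    - [[0,0,0.0125],0]

```text
clock: 19.48
tool_pos: [0.6103, -0.234, 0.0846]
orientation: [180.0, -0.0, -171.0]
force: [-0.6, 0.2, -4.8]
opening: 0.0539
gripper_force: 30.0
```

>>> send_rows:
  deltas:
    - [[0,0,0.0005],0]
    - [[0,0,0.001],0]
    - [[0,0,0.0015],0]
    - [[0,0,0.0015],0]
    - [[0,0,0.0015],0]

```text
clock: 19.9
tool_pos: [0.6105, -0.2341, 0.0842]
orientation: [-180.0, 0.0, -171.0]
force: [-2.0, -0.0, -1.3]
opening: 0.0541
gripper_force: 30.0
```

>>> send_rows:
  deltas:
    - [[0,0,0],0]
    - [[0,0,0],0]
    - [[0,0,0],0]
    - [[0,0,0],0]
    - [[0,0,-0.03],0]
  gripper: 1

```text
clock: 20.32
tool_pos: [0.6081, -0.2335, 0.1039]
orientation: [179.9, -0.4, -171.0]
force: [-0.6, -0.2, -0.1]
opening: 0.0812
gripper_force: 0.0
```

```bash
python3 -c "
from h import *
plan((.61,-.234,.22,-171),(.658,.009,.22,-136))
"
```

```text
at [ 0.6081 -0.2335  0.1039] -171.05 t 20.32
[[-0.0022, -0.001, -0.1451], np.float64(-0.0005)]
  -> [ 0.61  -0.234  0.22 ] -171.0
[[-0.0534, 0.1453, -0.0], np.float64(-0.1945)]
[[-0.0946, 0.1226, -0.0], np.float64(-0.1944)]
  -> [0.658 0.009 0.22 ] -136.0
```

>>> send_rows:
  deltas:
    - [[0,0,-0.04],0]
    - [[0,0,-0.08],0]
    - [[0,0,-0.12],0]
    - [[0,0,-0.1451],0]
    - [[0,0,-0.1451],0]

```text
clock: 20.73
tool_pos: [0.6129, -0.2346, 0.2301]
orientation: [-179.8, 0.5, -170.9]
force: [0.9, 0.3, 0.6]
opening: 0.0877
gripper_force: 0.0
```

>>> send_rows:
  deltas:
    - [[-0.0534,0.1453,0],-0.1945]
    - [[-0.0534,0.1453,0],-0.1945]
    - [[-0.0534,0.1453,0],-0.1945]
    - [[-0.0534,0.1453,0],-0.1945]
    - [[-0.0534,0.1453,0],-0.1945]

```text
clock: 21.15
tool_pos: [0.6349, -0.1102, 0.2238]
orientation: [180.0, 0.0, -153.3]
force: [-0.6, -0.2, -0.8]
opening: 0.0877
gripper_force: 0.0
```

>>> send_rows:
  deltas:
    - [[-0.0946,0.1226,0],-0.1945]
    - [[-0.0946,0.1226,0],-0.1945]
    - [[-0.0946,0.1226,0],-0.1945]
    - [[-0.0946,0.1226,0],-0.1945]
    - [[-0.0946,0.1226,0],-0.1945]

```text
clock: 21.57
tool_pos: [0.6587, 0.0104, 0.2235]
orientation: [180.0, -0.0, -135.9]
force: [0.1, -0.3, 0.5]
opening: 0.0874
gripper_force: 0.0
```

```bash
python3 -c "
from h import *
print(ctrl.get_obs()['tool_pos'],ctrl.get_obs()['orientation'])
s=ctrl.snapshot('wrist');save(s,'w7.png');print(ray(s,(0,0))[0])
top(s,'flat_pack',.046)
s=ctrl.snapshot('top')
top(s,'charged_pack',.05);top(s,'meter',.036)
"
```

```text
[0.65865013 0.01036139 0.22347679] [ 1.79984885e+02 -2.61133707e-02 -1.35882720e+02]
[ 0.60152376 -0.04579721  0.3169099 ]
flat_pack 0.78 px [323. 189.] mean [0.6563 0.0074] rect [658.3   9.3] [108.3  54.3] 44.8
charged_pack 0.93 px [392. 181.] mean [ 0.6062 -0.2336] rect [ 606.2 -233.2] [105.1  58.8] 8.9
meter 0.68 px [398. 222.] mean [ 0.4862 -0.2484] rect [ 486.  -248.4] [ 62.3 154.2] 8.3
```

View pics/w7.png

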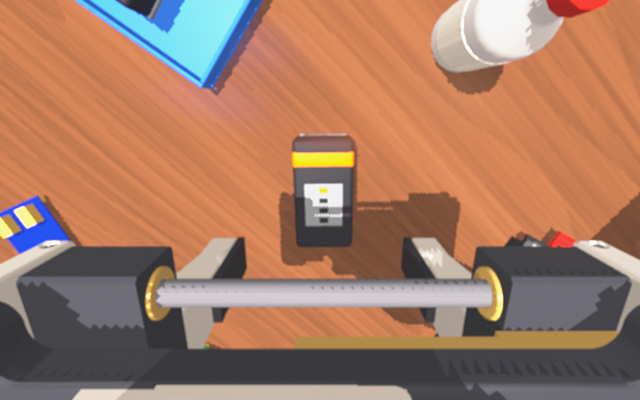

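The wrist view shows the flat pack (323,190), band end toward the camera, contacts away, centred between the fingers.

```bash
python3 -c "
from h import *
plan((.6595,.0105,.081,-135.4))
"
```

```text
at [0.6582 0.0076 0.2239] -136.1 t 21.82
[[-0.0037, 0.0015, 0.1787], np.float64(-0.0078)]
  -> [0.6595 0.0105 0.081 ] -135.4
```

>>> send_rows:
  deltas:
    - [[-0.0037,0.0015,0.04],-0.0078]
    - [[-0.0037,0.0015,0.09],-0.0078]
    - [[-0.0037,0.0015,0.14],-0.0078]
    - [[-0.0037,0.0015,0.17],-0.0078]
    - [[-0.0037,0.0015,0.1765],-0.0078]

```text
clock: 22.23
tool_pos: [0.6567, 0.0101, 0.0778]
orientation: [179.8, -0.4, -135.4]
force: [-1.3, -0.1, -0.6]
opening: 0.0875
gripper_force: 0.0
```

>>> send_rows:
  deltas:
    - [[0,0,0],0]
    - [[0,0,0],0]
    - [[0,0,0],0]
    - [[0,0,0],0]
    - [[0,0,0],0]
  gripper: 0

```text
clock: 22.65
tool_pos: [0.6606, 0.0122, 0.0847]
orientation: [-179.9, 0.2, -135.3]
force: [-0.1, -0.0, -0.6]
opening: 0.0599
gripper_force: 0.0
```

>>> send_rows:
  deltas:
    - [[0,0,0],0]
    - [[0,0,0],0]
    - [[0,0,0],0]
    - [[0,0,0],0]
    - [[0,0,0],0]

```text
clock: 23.07
tool_pos: [0.6604, 0.0122, 0.0843]
orientation: [-179.9, 0.1, -135.3]
force: [-1.2, -0.0, 6.7]
opening: 0.0531
gripper_force: 30.0
```

```bash
python3 -c "
from h import *
o=ctrl.get_obs();print({k:o[k] for k in ('tool_pos','orientation','force','moment')})
s=ctrl.snapshot('wrist');top(s,'flat_pack',.046)
"
```

```text
{'tool_pos': array([0.66043419, 0.01216746, 0.08429067]), 'orientation': array([-1.79928924e+02,  9.18158843e-02, -1.35252484e+02]), 'force': array([-1.21579414, -0.01401667,  6.65554228]), 'moment': array([ 0.03934877,  0.5128164 , -0.06923661])}
flat_pack 0.88 px [324. 234.] mean [ 0.6463 -0.0023] rect [652.2   3.5] [95.4 53.5] 44.8
```

```bash
python3 -c "
from h import *
plan((.6604,.0122,.22,-135.3),(.4908,.2274,.22,-163.7),(.4908,.2274,.12,-163.7))
"
```

```text
at [0.6604 0.0122 0.0843] -135.25 t 23.17
[[-0.0, 0.0, -0.1696], np.float64(0.0005)]
  -> [0.6604 0.0122 0.22  ] -135.3
[[-0.0193, 0.1702, -0.0], np.float64(0.1578)]
[[0.0231, 0.1697, -0.0], np.float64(0.1578)]
  -> [0.4908 0.2274 0.22  ] -163.7
[[-0.0, -0.0, 0.125], np.float64(-0.0)]
  -> [0.4908 0.2274 0.12  ] -163.7
```

>>> send_rows:
  deltas:
    - [[0,0,-0.03],0]
    - [[0,0,-0.07],0]
    - [[0,0,-0.11],0]
    - [[0,0,-0.15],0]
    - [[0,0,-0.17],0]

```text
clock: 23.58
tool_pos: [0.6605, 0.0122, 0.2229]
orientation: [-179.9, 0.2, -135.2]
force: [1.0, 0.8, -2.9]
opening: 0.0538
gripper_force: 30.0
```

>>> send_rows:
  deltas:
    - [[-0.003,0.03,0],0.0315]
    - [[-0.007,0.07,0],0.065]
    - [[-0.012,0.11,0],0.1]
    - [[-0.016,0.15,0],0.13]
    - [[-0.0193,0.1702,0],0.1578]

```text
clock: 24.0
tool_pos: [0.5721, 0.1212, 0.2183]
orientation: [179.9, -0.1, -149.6]
force: [-0.6, 0.1, -4.5]
opening: 0.0533
gripper_force: 30.0
```

>>> send_rows:
  deltas:
    - [[0.006,0.04,0],0.04]
    - [[0.012,0.08,0],0.08]
    - [[0.017,0.12,0],0.12]
    - [[0.021,0.155,0],0.145]
    - [[0.0231,0.1697,0],0.1578]

```text
clock: 24.42
tool_pos: [0.4877, 0.229, 0.2185]
orientation: [180.0, -0.1, -163.7]
force: [0.4, 0.2, -4.3]
opening: 0.0539
gripper_force: 30.0
```

>>> send_rows:
  deltas:
    - [[0,0,0.03],0]
    - [[0,0,0.06],0]
    - [[0,0,0.09],0]
    - [[0,0,0.115],0]
    - [[0,0,0.125],0]

```text
clock: 24.83
tool_pos: [0.4882, 0.2259, 0.1157]
orientation: [-179.9, -0.3, -163.7]
force: [-0.5, -0.7, -4.5]
opening: 0.0542
gripper_force: 30.0
```

>>> send_rows:
  deltas:
    - [[0,0,0],0]
    - [[0,0,0],0]
    - [[0,0,0],0]
    - [[0,0,0],0]
    - [[0,0,0],0]

```text
clock: 25.25
tool_pos: [0.4905, 0.2276, 0.12]
orientation: [179.9, 0.1, -163.7]
force: [0.2, 0.0, -4.6]
opening: 0.0537
gripper_force: 30.0
```

```bash
python3 -c "
from h import *
s=ctrl.snapshot('top');save(s,'top2.png',(150,110,310,250),4)
top(s,'dock',.03);top(s,'flat_pack',.08)
plan((.4908,.2274,.1073,-163.7))
"
```

```text
dock 0.9 px [225. 176.] mean [0.6334 0.2644] rect [627.2 264.7] [178.6  91.6] 16.6
flat_pack 0.53 px [241. 238.] mean [0.4478 0.2101] rect [448.3 210.5] [21.4 55.4] 14.8
at [0.4902 0.2273 0.1194] -163.68 t 25.4
[[-0.0007, -0.0001, 0.0152], np.float64(0.0002)]
  -> [0.4908 0.2274 0.1073] -163.7
```

View pics/top2.png

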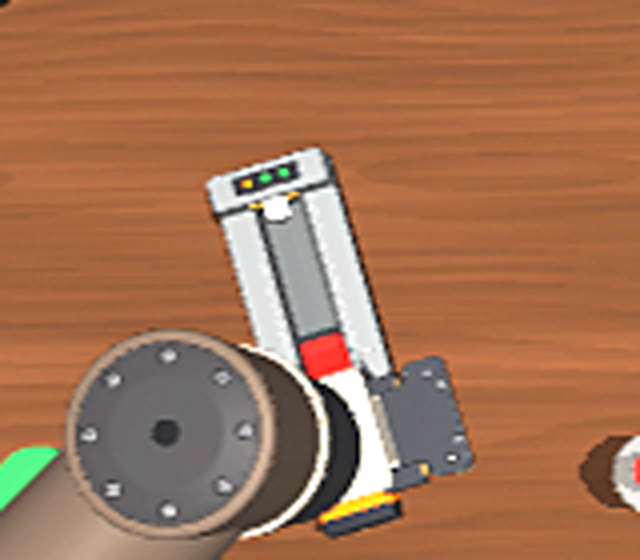

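The top view shows the pack (360,470), orange band to the rear, in line with the empty channel (300,270) and the catch up at (325,350).

>>> send_rows:
  deltas:
    - [[0,0,0.006],0]
    - [[0,0,0.012],0]
    - [[0,0,0.0152],0]
    - [[0,0,0.0152],0]
    - [[-0.005,0,0.0152],0]

```text
clock: 25.82
tool_pos: [0.4933, 0.2279, 0.1062]
orientation: [-180.0, -0.1, -163.7]
force: [-0.7, 0.6, -3.9]
opening: 0.054
gripper_force: 30.0
```

>>> send_rows:
  deltas:
    - [[-0.01,0,0],0]
    - [[-0.02,0,0],0]
    - [[-0.03,0,0],0]
    - [[-0.04,0,0],0]
    - [[-0.045,0,0],0]

```text
clock: 26.23
tool_pos: [0.53, 0.2389, 0.1069]
orientation: [180.0, 0.0, -163.7]
force: [-2.7, -0.7, -0.1]
opening: 0.054
gripper_force: 30.0
```

>>> send_rows:
  deltas:
    - [[-0.01,0,0],0]
    - [[-0.02,0,0],0]
    - [[-0.03,0,0],0]
    - [[-0.04,0,0],0]
    - [[-0.045,0,0],0]

```text
clock: 26.65
tool_pos: [0.5642, 0.249, 0.1067]
orientation: [180.0, 0.0, -163.7]
force: [-0.9, -0.0, -0.6]
opening: 0.054
gripper_force: 30.0
```

```bash
python3 -c "
from h import *
o=ctrl.get_obs();print({k:o[k] for k in ('tool_pos','orientation','force','moment')})
p=o['tool_pos'][:2]-[.6199,.2652];a=np.radians(16.3);print(p@[np.cos(a),np.sin(a)]*1000+41,p@[-np.sin(a),np.cos(a)]*1000)
s=ctrl.snapshot('wrist');save(s,'w8.png')
"
```

```text
{'tool_pos': array([0.5642327 , 0.24895141, 0.10667428]), 'orientation': array([ 1.79998208e+02,  3.06551711e-02, -1.63678426e+02]), 'force': array([-0.94866835, -0.01891867, -0.57229343]), 'moment': array([-0.1322048 ,  0.637066  , -0.02009261])}
-16.990206736857502 0.02847582063247346
```

>>> send_rows:
  deltas:
    - [[-0.015,0,0],0]
    - [[-0.03,0,0],0]
    - [[-0.045,0,0],0]
    - [[-0.058,0,0],0]
    - [[-0.065,0,0],0]

```text
clock: 27.12
tool_pos: [0.6136, 0.2632, 0.1065]
orientation: [-180.0, -0.0, -163.7]
force: [-3.7, -0.8, 2.2]
opening: 0.0537
gripper_force: 30.0
```

>>> send_rows:
  deltas:
    - [[-0.003,0,0],0]
    - [[-0.006,0,0],0]
    - [[-0.009,0,0],0]
    - [[-0.012,0,0],0]
    - [[-0.013,0,0],0]

```text
clock: 27.53
tool_pos: [0.6213, 0.2654, 0.1066]
orientation: [-180.0, -0.2, -163.7]
force: [-10.6, -1.7, 7.7]
opening: 0.0539
gripper_force: 30.0
```

>>> send_rows:
  deltas:
    - [[-0.002,0,0],0]
    - [[-0.004,0,0],0]
    - [[-0.006,0,0],0]
    - [[-0.008,0,0],0]
    - [[-0.008,0,0],0]

```text
clock: 27.95
tool_pos: [0.6267, 0.2671, 0.1067]
orientation: [-180.0, -0.3, -163.7]
force: [-11.8, -2.1, 7.5]
opening: 0.0539
gripper_force: 30.0
```

>>> send_rows:
  deltas:
    - [[-0.002,0,0],0]
    - [[-0.004,0,0],0]
    - [[-0.005,0,0],0]
    - [[-0.005,0,0],0]
    - [[-0.005,0,0],0]

```text
clock: 28.37
tool_pos: [0.6301, 0.268, 0.1067]
orientation: [-180.0, -0.3, -163.7]
force: [-14.1, -1.8, 9.9]
opening: 0.0534
gripper_force: 30.0
```

>>> send_rows:
  deltas:
    - [[-0.001,0,0],0]
    - [[-0.002,0,0],0]
    - [[-0.003,0,0],0]
    - [[-0.0035,0,0],0]
    - [[-0.0035,0,0],0]

```text
clock: 28.78
tool_pos: [0.6326, 0.2688, 0.1065]
orientation: [-180.0, -0.3, -163.7]
force: [-14.8, -1.6, 9.3]
opening: 0.0543
gripper_force: 30.0
```

>>> send_rows:
  deltas:
    - [[-0.001,0,0],0]
    - [[-0.002,0,0],0]
    - [[-0.002,0,0],0]
    - [[-0.002,0,0],0]
    - [[-0.002,0,0],0]

```text
clock: 29.2
tool_pos: [0.634, 0.2691, 0.1065]
orientation: [-180.0, -0.3, -163.7]
force: [-13.7, -2.8, 8.3]
opening: 0.0541
gripper_force: 30.0
```

>>> send_rows:
  deltas:
    - [[-0.001,0,0],0]
    - [[-0.002,0,0],0]
    - [[-0.0025,0,0],0]
    - [[-0.0025,0,0],0]
    - [[-0.0025,0,0],0]

```text
clock: 29.62
tool_pos: [0.6354, 0.2696, 0.1065]
orientation: [-179.9, -0.4, -163.7]
force: [-17.3, -2.3, 11.2]
opening: 0.0536
gripper_force: 30.0
```

```bash
python3 -c "
from h import *
s=ctrl.snapshot('wrist');save(s,'w9.png')
top(s,'flat_pack',.068);top(s,'catch_pad',.021)
"
```

```text
flat_pack 0.86 px [324. 234.] mean [0.6155 0.2638] rect [623.4 266.1] [94.6 53.7] 16.4
catch_pad none
```

View pics/w9.png

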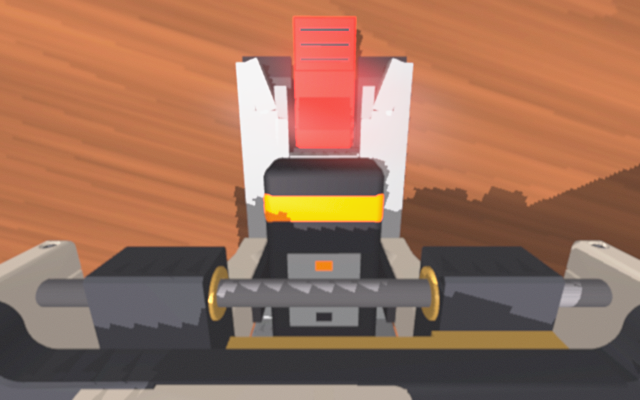

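The wrist view shows the red catch (325,90) up and a small gap at row 153 behind the pack (325,180), so it's past home. Releasing.

>>> send_rows:
  deltas:
    - [[0.001,0,0],0]
    - [[0.002,0,0],0]
    - [[0.003,0,0],0]
    - [[0.004,0,0],0]
    - [[0.004,0,0],0]

```text
clock: 30.18
tool_pos: [0.6347, 0.2694, 0.1064]
orientation: [-180.0, -0.1, -163.7]
force: [-6.4, -1.4, 2.2]
opening: 0.0538
gripper_force: 30.0
```

>>> send_rows:
  deltas:
    - [[0,0,0],0]
    - [[0,0,0],0]
    - [[0,0,0],0]
    - [[0,0,0],0]
    - [[0,0,0],0]
  gripper: 1

```text
clock: 30.6
tool_pos: [0.6363, 0.2701, 0.1068]
orientation: [180.0, 0.0, -163.7]
force: [-0.2, -0.0, -0.3]
opening: 0.0819
gripper_force: 0.0
```

>>> send_rows:
  deltas:
    - [[0,0,0],0]
    - [[0,0,-0.02],0]
    - [[0,0,-0.06],0]
    - [[0,0,-0.1],0]
    - [[0,0,-0.15],0]

```text
clock: 31.02
tool_pos: [0.6351, 0.2694, 0.226]
orientation: [-179.9, -0.2, -163.7]
force: [0.5, 0.6, -1.2]
opening: 0.0872
gripper_force: 0.0
```

>>> send_rows:
  deltas:
    - [[0,0,0],0]
    - [[0,0,0],0]
    - [[0,0,0],0]
    - [[0,0,0],0]
    - [[0,0,0],0]

```text
clock: 31.43
tool_pos: [0.6354, 0.2695, 0.2251]
orientation: [-180.0, -0.1, -163.7]
force: [0.1, 0.1, -0.5]
opening: 0.0878
gripper_force: 0.0
```

```bash
python3 -c "
from h import *
s=ctrl.snapshot('wrist');save(s,'w10.png',(180,40,480,240),2.5)
top(s,'flat_pack',.068);top(s,'catch_pad',.021);top(s,'dock',.03)
s=ctrl.snapshot('top');top(s,'meter',.036);top(s,'charged_pack',.05)
"
```

```text
flat_pack 0.82 px [324. 188.] mean [0.6256 0.2672] rect [627.8 267.9] [105.2  53.5] 16.2
catch_pad 0.83 px [324.  89.] mean [0.5485 0.2447] rect [549.7 245. ] [65.  31.8] 16.3
dock 0.63 px [324. 151.] mean [0.6045 0.2608] rect [620.6 265.1] [211.4  94. ] 16.4
meter 0.85 px [398. 222.] mean [ 0.4865 -0.2479] rect [ 486.4 -247.6] [ 61.4 154.2] 9.7
charged_pack 0.94 px [392. 181.] mean [ 0.6069 -0.2327] rect [ 606.9 -232.5] [109.5  63.6] 8.6
```

View pics/w10.png

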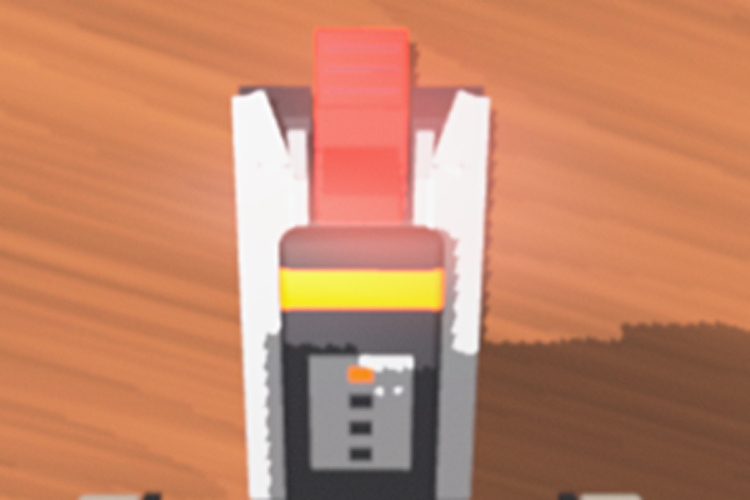

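The latched view shows the pack seated against the raised catch (360,130). The visible catch length is 65 mm, against 54 mm when the other pack was sprung loose. Handing in.

```bash
python3 -c "
from h import *
print(ctrl.close_job())"
```

```text
the job is handed in; nothing more can be done
None
```

I did every step of the battery change and handed the job in at about 31.6 s: the flat pack is latched in the dock with the catch up, and the meter and charged pack lie flat in the tray. The bottle, reel and tin weren't touched as far as I saw, and `close_job` gave no verdict.

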